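# Nest a washed set of porcelain lab vessels by size

### The job

Put the three washed white porcelain vessels away as one nest, built where the wide dish stands: first stand the tipped-over low beaker upright on the free bench and let go of it, then set it in the dish, and set the tall beaker inside the low one, all upright and resting on the floor of the next. Porcelain chips: grip it lightly, lower each piece until it rests before letting go, neither drop it nor press or knock it hard against another, and leave the things around where they are.

Things in the scene. Friction and masses are not known exactly. Their poses are not given: they have to be found in the camera images.
- dish: Wide, low dish of glazed white porcelain, no lip, standing on the bench: outside 76 mm across, inside 70 mm, 56 mm high, wall 3 mm, floor 4 mm thick, about 0.2 kg, loose. The ware is brittle: it chips if a finger squeezes it with about 50 N or if it is pressed on another piece with about 60 N. Origin: centre of its underside; z points up out of its mouth.
- low_beaker: Low beaker of the same porcelain, lying on its side, mouth to the robot's right (up to 15 degrees away from it, 45 towards it): outside 62 mm across (64 at the rim), inside 56, 78 mm high, wall 3, floor 4, about 0.17 kg. Slight flats keep it from rolling. Origin: centre of its underside; z runs along its axis, out of the mouth. A pouring lip juts 6 mm from the rim at -x (up, as it lies).
- low_beaker_rim (a point): Centre of the low beaker's mouth, level with the rim; axes as the body's. Set in the dish, this rim stands 26 mm above the dish's rim, with 3 to 4 mm play all round. Fingers do not fit between the two walls: while it goes in, hold it only by the top 22 mm, from above.
- tall_beaker: Tall, narrow beaker of the same porcelain, standing: outside 49 mm across (51 at the rim), inside 43, 96 mm high, wall 3, floor 4, about 0.14 kg. Origin: centre of its underside; z points up out of its mouth. A pouring lip juts 6 mm from the rim at -x.
- tall_beaker_rim (a point): Centre of the tall beaker's mouth, level with the rim; axes as the body's. Set in the low beaker, this rim stands 22 mm above the low beaker's rim, with about 3 mm play all round: hold it by the top 18 mm while it goes in.
- keyboard: Keyboard, fixed, 130 x 360 mm, 22 mm high, pushed back. Origin: centre of its underside. The bench in front of it, from the mouse at the far right (39 mm high) to the standing pieces, is free to work on. Behind: the monitor, behind the keyboard, and the PC tower, left of the middle with its front 0.58 m ahead of the robot, both higher than 0.35 m: keep the arm and a leaning gripper clear.
- petri_stack: Bystander: stack of three clear petri dishes, 91 mm across, 45 mm high. Origin: centre of its underside.
- brown_bottle: Bystander: small brown glass bottle with a black cap, 43 mm across, 95 mm high. Origin: centre of its underside.
- casting_tray: Bystander: clear gel casting tray, 88 x 120 mm, 26 mm high. Origin: centre of its underside.
Not all that is in view belongs to the job. Leave any green look-alike of the dish alone.

How it is judged:
On the way, in this order (a step that is already met when the one before it is completed fails the run):
1. the low beaker stands upright on the bench, clear of the dish and let go (angle between low_beaker's own z axis and vertical below 0.08 rad and height (world z) of low_beaker below 0.003 m and horizontal distance between low_beaker and dish above 0.06 m and contact force between the fingers and low_beaker below 0.2 N and linear speed of low_beaker below 0.02 m/s), for 0.2 s.
2. the low beaker rests on the floor of the dish (horizontal distance between low_beaker and dish below 0.007 m and z of low_beaker in the frame of dish between 0.001 and 0.008 m and angle between low_beaker's own z axis and vertical below 0.08 rad), for 0.2 s.
At the end, for the whole second after the job is handed in: Low beaker on the floor of the dish, tall beaker on the floor of the low one (axes within 7 mm, undersides within 4 mm of that floor, tilt under 0.08 rad); the dish flat on the bench within 50 mm of where it began; all let go and at rest (all of step 2 and horizontal distance between tall_beaker and low_beaker below 0.007 m and z of tall_beaker in the frame of low_beaker between 0.001 and 0.008 m and angle between tall_beaker's own z axis and vertical below 0.08 rad and height (world z) of dish below 0.004 m and angle between dish's own z axis and vertical below 0.05 rad and distance of dish from where it was at the start of the episode below 0.05 m and linear speed of each of dish, low_beaker, tall_beaker below 0.02 m/s); the robot touches nothing.
It fails at once if the fingers squeeze a porcelain vessel too hard (over 100 N, both fingers together) (contact force between the fingers and dish above 100 N or contact force between the fingers and low_beaker above 100 N or contact force between the fingers and tall_beaker above 100 N).
It fails at once if one vessel is pressed or knocked against another with over 60 N (contact force between any of low_beaker, tall_beaker and dish above 60 N or contact force between tall_beaker and low_beaker above 60 N).
It fails at once if a vessel is dropped or tumbles (over 0.5 m/s while not held) ((linear speed of dish above 0.5 m/s and contact force between the fingers and dish below 0.05 N) or (linear speed of low_beaker above 0.5 m/s and contact force between the fingers and low_beaker below 0.05 N) or (linear speed of tall_beaker above 0.5 m/s and contact force between the fingers and tall_beaker below 0.05 N)).
It fails at once if a bystander is disturbed (moved over 20 mm) (distance of any of petri_stack, brown_bottle, casting_tray from where it was at the start of the episode above 0.02 m).
It also fails if it takes over 72 s, if anything falls off the work surface, if the arm or the gripper's body presses on something with over 40 N, if the wrist force passes 120 N, or if a joint passes its speed limit or range.

### The arm

A 6-joint arm with a two-finger parallel gripper is mounted at the origin on a cart in front of the work surface, level with it; the furniture and walls round the work are solid. World frame = base frame: x ahead of the robot, y to its left, z up, the work surface at z = 0. Lengths are in m, angles in rad, forces in N, time in s.
With the tool pointing down it reaches from about 0.3 to 0.75 m from the base axis. Payload 8.5 kg.
Tool frame: the origin (TCP) lies between the finger pads; the fingertips stand 17 mm ahead of it and the grasp point (between the pads) lies 2 mm behind it; z points along the fingers, y is the line along which they close (so a half turn about z gives the same grasp; the last joint's range is limited). The gripper opens to 85 mm and grips with 20 to 120 N. Pads are 22 mm wide; open, the fingers measure 114 mm over their backs; the gripper's body (76 mm by 85 mm) begins 54 mm behind the grasp point. The pads swing forward as they close: fully open they stand 13 mm farther back than shut.
Start: joints at [-1.327, 0.381, 1.297, -0, 1.464, -0.215], TCP at [0.244, -0.493, 0.248] pointing down, gripper open.
Joint ranges: [-3.11, 3.11], [-0.89, 2.33], [0.22, 2.48], [-1.42, 4.56], [0.17, 2.85], [-2.88, 2.88]. Speed limits (rad/s): [2.39, 2.39, 3.14, 3.14, 3.14, 3.14].

### API

Orientations are given as a 3x3 rotation matrix whose columns are the frame's x, y, z axes.
In Python, from plant import env, camera gives the robot as it stands.
- The arm moves only by the tool arm_command, never from a script. Its argument "rows" is a list of rows, each a list of 5 numbers: the finger opening in mm, from 0 to 85.4, then the shift along the tool's x, y, z scaled (see below), then the turn about the tool's z scaled (see below). In form: [[grip, dx, dy, dz, spin], ...]. A call has exactly 5 rows; each row shifts and turns the commanded pose from where the row before left it, along the tool's axes as they then stand; what a row does not reach is not made up. The controller multiplies each number of a shift by 750 mm and each number of a turn by pi rad. A row lasts 1/12 s, in which the tool goes at most 41.7 mm and 7.16 degrees, less where a joint would pass 70% of its speed; a pose out of reach is approached as far as the arm can. A call with a number of a shift or a turn outside -1 to 1 is refused whole. A call with a gripper value outside its range is refused whole. The fingers move at their own pace and stop on an object; "force" is the grip in N (left out, the last holds). Time passes only in rows, so rows that do not move let the fingers close, or fill a call up. It gives the time, the measured TCP pose, the force, the opening and the grip force at its end, in the units of the state.
- env.read_state(): the state, without advancing time (a new reading comes with each control period).
- camera(name): name is "scene" or "top" or "wrist"; returns a dict with "frame" (384x512x3 uint8, blue, green, red), "fx", "fy", "cx", "cy" (pixels), "world_from_camera" (4x4, takes a point from camera to world coordinates). Camera axes: x right, y up, looking along -z (the intrinsics and any distortion apply to the point x, -y, -z); pixel columns grow to the right and rows downward; lengths in m; the calibration is good to about 2 mm. A picture is of the moment at which its call begins. There is no depth.
- env.finish_job(): hands the job in; it is judged then, once.
The state is a dict: "t": time; "joint_pos": joint angles; "dq": joint speeds; "effort": joint torques, N m; "tcp_pos": TCP position; "tcp_rot": TCP orientation; "contact_force": force on the tool from outside, world axes, zero at the start; "moment": the same for the moment, N m; "width": opening from 0.0 (shut) to 1.0 (fully open); "grip_force": force on a finger pad.
Only numpy, scipy, OpenCV 4.12 (cv2) and the standard library are available. Lean on these libraries where they do the work, as an engineer would, in place of code of your own. Each camera call takes 0.05 s, during which the arm holds its last target. There are 200 camera calls.

## Working session

There is one attempt and no reset: what is moved stays moved. The work goes in short steps, Python scripts to look and compute and a tool call to move; the robot and the scene stay as the last step left them, time stands still between calls to the robot, and variables do not carry over. Pictures are saved under pics/ and viewed, at most 10 in all, crops included, and the job is handed in when it is done.

Besides the shell and the picture viewer there is one more tool, called after "Call:" by a JSON object that holds its "fn" and its "kwargs". arm_command: Moves the arm, as the interface text tells. Shifts and turns lie within -1 to 1; 1 stands for 750 mm of shift or pi rad of turn. Its arguments: {"type":"object","properties":{"rows":{"type":"array","items":{"type":"array","items":{"type":"number"}}},"force":{"type":"number"}},"required":["rows"]}

```bash
mkdir -p pics; ls; python3 - <<'E'
from plant import env,camera
import cv2,pickle,numpy as np
d={}
for n in("scene","top","wrist"):
    d[n]=camera(n);print(n,{k:np.round(v,3).tolist() for k,v in d[n].items() if k!="frame"})
pickle.dump(d,open("c0.pkl","wb"))
s=cv2.resize(d["top"]["frame"],(800,600));cv2.imwrite("pics/top0.png",s)
s=cv2.resize(d["scene"]["frame"],(800,600));cv2.imwrite("pics/scene0.png",s)
s=env.read_state();print(s)
E
```

```text
pics
scene {'fx': 496.121, 'fy': 496.121, 'cx': 261.017, 'cy': 196.919, 'world_from_camera': [[-0.064, 0.493, -0.868, -1.023], [-0.998, -0.023, 0.06, 0.343], [0.01, 0.87, 0.493, 0.973], [0.0, 0.0, 0.0, 1.0]]}
top {'fx': 384.108, 'fy': 384.108, 'cx': 259.831, 'cy': 197.659, 'world_from_camera': [[-0.076, 0.974, -0.212, 0.28], [-0.997, -0.075, 0.012, 0.246], [-0.004, 0.212, 0.977, 1.324], [0.0, 0.0, 0.0, 1.0]]}
wrist {'fx': 331.962, 'fy': 331.962, 'cx': 252.992, 'cy': 192.203, 'world_from_camera': [[0.443, 0.866, 0.233, 0.302], [-0.896, 0.428, 0.113, -0.464], [-0.002, -0.259, 0.966, 0.373], [0.0, 0.0, 0.0, 1.0]]}
{'t': 0.15, 'joint_pos': array([-1.32731686e+00,  3.81069108e-01,  1.29801973e+00,  1.82185791e-05,
        1.46358971e+00, -2.15305589e-01]), 'dq': array([ 0.00182077, -0.00121366, -0.00592033,  0.00024967, -0.0008261 ,
       -0.00073289]), 'effort': array([ 2.92000623e-03, -4.48625672e+01, -2.31345069e+01, -1.02932800e-04,
        3.79573612e-03, -2.05938528e-05]), 'tcp_pos': array([ 0.24352459, -0.49293608,  0.2478612 ]), 'tcp_rot': array([[ 8.96592106e-01,  4.42857241e-01, -2.44208715e-04],
       [ 4.42857238e-01, -8.96591516e-01,  1.05823293e-03],
       [ 2.49690653e-04, -1.05695289e-03, -9.99999410e-01]]), 'contact_force': array([ 0.14633315, -0.43457722, -0.25347652]), 'moment': array([ 0.00433867, -0.01110306, -0.04794745]), 'grip_force': 0.0, 'width': 1.0019535662703356}
```

View pics/top0.png

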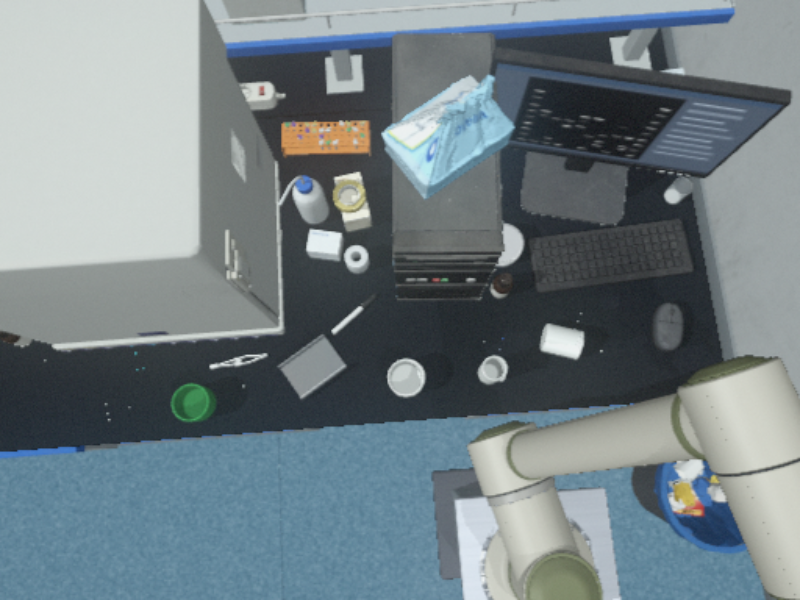

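View pics/scene0.png

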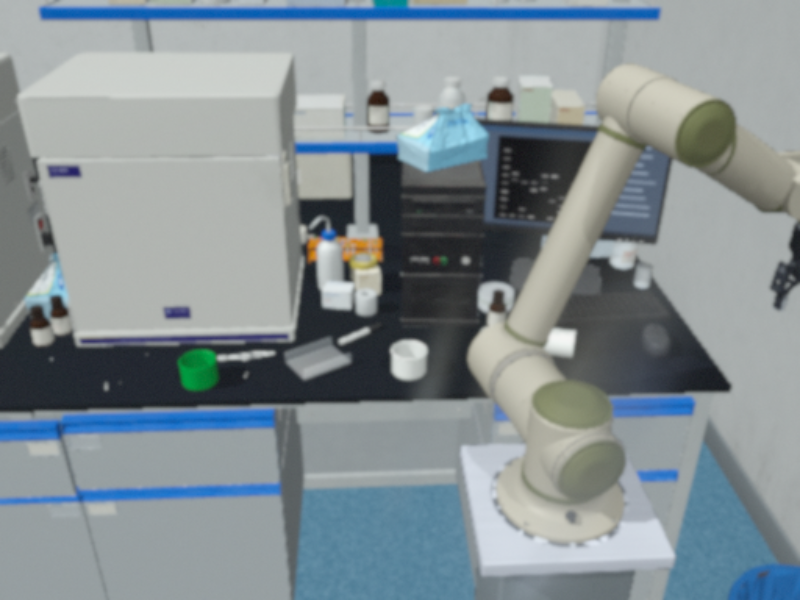

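Top view (800x600): the dish is at (406,378), the tall beaker stands at (492,370), and the low beaker lies at (562,341) with its mouth to the right and slightly towards the robot. The green look-alike is at (193,402). Other white things are the tape roll at (356,260), a round lid half hidden behind the bottle at (510,245) and a cup at (678,190). Only the dish at (406,378) is white, wide, open and on the front bench, so it fits the description.

```bash
cat > h.py <<'E'
import numpy as np,cv2
def ray(c,uv,z):
    M=c["world_from_camera"];uv=np.atleast_2d(uv).astype(float)
    d=np.c_[(uv[:,0]-c["cx"])/c["fx"],-(uv[:,1]-c["cy"])/c["fy"],-np.ones(len(uv))]@M[:3,:3].T
    o=M[:3,3];return o+d*((z-o[2])/d[:,2])[:,None]
def pix(c,p):
    M=c["world_from_camera"];q=(np.atleast_2d(p)-M[:3,3])@M[:3,:3]
    return np.c_[c["cx"]+c["fx"]*q[:,0]/-q[:,2],c["cy"]-c["fy"]*q[:,1]/-q[:,2]]
def circ(P):
    A=np.c_[P[:,:2],np.ones(len(P))];s=np.linalg.lstsq(A,-(P[:,:2]**2).sum(1),rcond=None)[0]
    m=-s[:2]/2;return m,np.sqrt(m@m-s[2])
def white(c,lo=110,sat=45):
    f=c["frame"].astype(int);return ((f.min(2)>lo)&(f.max(2)-f.min(2)<sat)).astype(np.uint8)*255
def blobs(m,amin=150):
    n,l,s,_=cv2.connectedComponentsWithStats(m)
    return [(s[i],(l==i).astype(np.uint8)*255) for i in range(1,n) if s[i][4]>amin]
E
python3 - <<'E'
from h import *;import pickle
c=pickle.load(open("c0.pkl","rb"))["top"]
for s,m in blobs(white(c,90)):
    x,y,w,h,a=s
    if not(240<x<400 and 195<y<260 and a<2500):continue
    k=max(cv2.findContours(m,0,1)[0],key=len)
    r=cv2.minAreaRect(cv2.convexHull(k));P=ray(c,k[:,0],.031)
    print(s,np.round(r[0],1),np.round(r[1],1),r[2])
    b=cv2.boxPoints(r);print(ray(c,b,.031)[:,:2].round(4).tolist())
    for z in(.056,.096):
        mm,R=circ(ray(c,cv2.convexHull(k)[:,0],z));print(z,mm.round(4),R.round(4))
f=c["frame"][200:270,240:395];cv2.imwrite("pics/crop.png",cv2.resize(f,None,fx=5,fy=5,interpolation=2))
E
```

```text
[345 207  29  23 504] [359.5 218.1] [27.7 19. ] 12.52880859375
[[0.446, -0.047], [0.5085, -0.0689], [0.4807, -0.1581], [0.4187, -0.1354]]
0.056 [ 0.4604 -0.0946] 0.0456
0.096 [ 0.4547 -0.0838] 0.0441
[305 227  20  19 284] [314.5 236. ] [18. 19.] 90.0
[[0.447, 0.0854], [0.4421, 0.0213], [0.3816, 0.0281], [0.3865, 0.0916]]
0.056 [0.4097 0.0592] 0.0316
0.096 [0.4056 0.0651] 0.0306
[248 229  25  26 489] [259.5 241.5] [24. 24.] 45.0
[[0.4143, 0.2998], [0.4673, 0.2384], [0.4055, 0.1858], [0.3535, 0.2471]]
0.056 [0.408  0.2428] 0.0408
0.096 [0.4039 0.2429] 0.0395
```

View pics/crop.png

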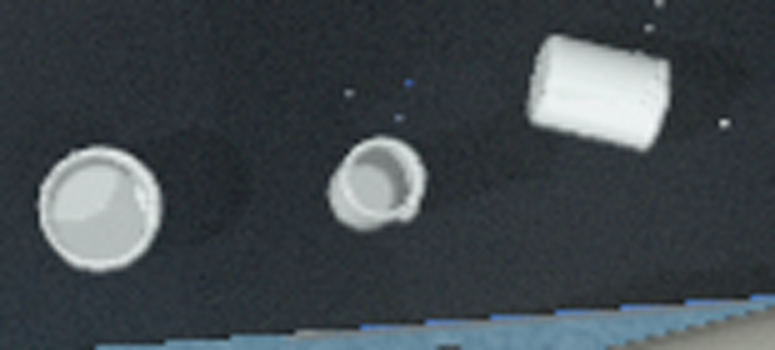

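The crop confirms it: dish rim at crop (100,208), tall beaker rim at (385,180) with its lip at (408,217) towards the front right, and the low beaker at (600,92) with its base at left and mouth at right. Next I fly over the low beaker.

Call:
{"fn": "arm_command", "kwargs": {"rows": [[85,0.0444,-0.0305,0,0],[85,0.0444,-0.0305,0,0],[85,0.0444,-0.0305,0,0],[85,0.0444,-0.0305,0,0],[85,0.0444,-0.0305,0,0]], "force": 20}}

```text
t: 0.57
tcp_pos: [0.3426, -0.315, 0.2482]
tcp_rot: [[0.897, 0.442, -0.0], [0.442, -0.897, 0.0], [0.0, -0.0, -1.0]]
contact_force: [1.6, -0.4, -0.4]
width: 1.0
grip_force: 0.0
```

Call:
{"fn": "arm_command", "kwargs": {"rows": [[85,0.0444,-0.0305,0,0],[85,0.0444,-0.0305,0,0],[85,0.0444,-0.0305,0,0],[85,0.0444,-0.0305,0,0],[85,0.0444,-0.0305,0,0]]}}

```text
t: 0.98
tcp_pos: [0.4413, -0.1386, 0.2483]
tcp_rot: [[0.897, 0.443, 0.0], [0.443, -0.897, 0.0], [0.0, -0.0, -1.0]]
contact_force: [0.2, 0.2, 0.6]
width: 0.998
grip_force: 0.0
```

Call:
{"fn": "arm_command", "kwargs": {"rows": [[85,0.0444,-0.0305,0,0],[85,0,0,0,-0.0369],[85,0,0,0,-0.0369],[85,0,0,0,-0.0369],[85,0,0,0,-0.0369]]}}

```text
t: 1.4
tcp_pos: [0.4606, -0.1048, 0.2481]
tcp_rot: [[0.599, 0.801, -0.0], [0.801, -0.599, 0.0], [-0.0, -0.001, -1.0]]
contact_force: [-0.3, 0.3, -0.4]
width: 0.992
grip_force: 0.0
```

Call:
{"fn": "arm_command", "kwargs": {"rows": [[85,0,0,0,-0.0369],[85,0,0,0,-0.0369],[85,0,0,0,-0.0369],[85,0,0,0,0],[85,0,0,0,0]]}}

```text
t: 1.82
tcp_pos: [0.4605, -0.1052, 0.2482]
tcp_rot: [[0.299, 0.954, -0.0], [0.954, -0.299, 0.0], [0.0, -0.0, -1.0]]
contact_force: [-0.1, -0.2, -1.7]
width: 0.995
grip_force: 0.0
```

```bash
python3 - <<'E'
from plant import env,camera
from h import *;import pickle
d={n:camera(n) for n in("wrist","top")};pickle.dump(d,open("c1.pkl","wb"))
s=env.read_state();print(s["t"],s["tcp_pos"],s["tcp_rot"].round(3).tolist(),s["joint_pos"].round(2))
c=d["wrist"]
for q,m in blobs(white(c,90)):
    k=max(cv2.findContours(m,0,1)[0],key=len);r=cv2.minAreaRect(k)
    print(q,np.round(r[0],1),np.round(r[1],1),r[2]);print(ray(c,cv2.boxPoints(r),.031)[:,:2].round(4).tolist())
cv2.imwrite("pics/w1.png",c["frame"])
E
```

```text
1.9167 [ 0.46050394 -0.10524679  0.24825854] [[0.299, 0.954, -0.0], [0.954, -0.299, 0.0], [0.0, -0.0, -1.0]] [-0.48  0.24  1.5   0.    1.4  -0.17]
[  88    0   93   50 3367] [134.   24.5] [49. 92.] 90.0
[[0.362, 0.0907], [0.4432, 0.0653], [0.4283, 0.0258], [0.3442, 0.0522]]
[325   0  38  31 531] [339.2  17.4] [41.2 21.6] 39.17366027832031
[[0.561, 0.0172], [0.5765, 0.027], [0.5998, -0.0032], [0.5843, -0.0135]]
[ 400    0  112   37 3061] [455.5  18. ] [ 36. 111.] 90.0
[[0.6374, 0.0044], [0.7353, -0.0263], [0.732, -0.0573], [0.6316, -0.0259]]
[407  64  35  14 166] [424.8  71.9] [ 9.3 35.3] 68.19859313964844
[[0.6313, -0.0616], [0.6637, -0.0592], [0.6656, -0.0681], [0.633, -0.0705]]
[ 224  121   63   87 5060] [255. 164.] [86. 62.] 90.0
[[0.4469, -0.0507], [0.5067, -0.0695], [0.4817, -0.1571], [0.4177, -0.137]]
[ 93 175  40  22 185] [112.2 187.4] [ 8.  41.1] 63.43495178222656
[[0.288, -0.0799], [0.3335, -0.0731], [0.3341, -0.0815], [0.2884, -0.0885]]
[   0  185   42  101 2291] [ 20.5 235. ] [ 41. 100.] 0.0
[[0.1405, -0.1491], [0.1984, -0.0426], [0.24, -0.0557], [0.1857, -0.1633]]
[ 95 242  50  55 789] [123.2 267.5] [20.7 65.7] 41.18592834472656
[[0.2437, -0.1819], [0.315, -0.14], [0.3254, -0.1604], [0.2537, -0.2037]]
[362 242  50  55 794] [387.3 265.2] [65.9 20.4] 58.87752914428711
[[0.5507, -0.2218], [0.5718, -0.2152], [0.5951, -0.2957], [0.5731, -0.3034]]
[ 284  320   79   34 1384] [323.4 330.2] [72.4 32.5] 17.2414608001709
[[0.4349, -0.3122], [0.4575, -0.2745], [0.5287, -0.3275], [0.5077, -0.3674]]
[177 322  20  23 297] [186.6 331.9] [18.1 20.8] 41.18592834472656
[[0.3075, -0.2705], [0.3308, -0.255], [0.3407, -0.2754], [0.3172, -0.2913]]
[435 370  35  14 367] [452.  376.5] [13. 34.] 90.0
[[0.6006, -0.4176], [0.6411, -0.4303], [0.6383, -0.4502], [0.5974, -0.4374]]
[ 37 372  35  12 258] [ 54.  377.5] [11. 34.] 90.0
[[0.1253, -0.2719], [0.1658, -0.2846], [0.1585, -0.3], [0.1175, -0.2871]]
```

View pics/w1.png

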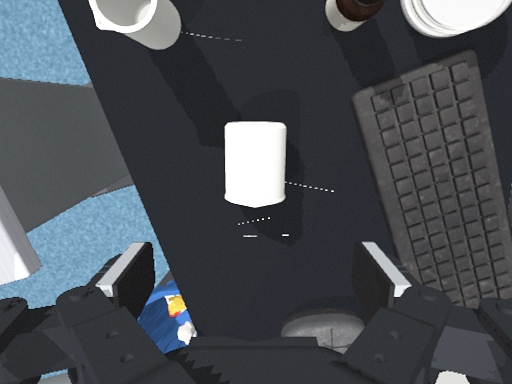

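The wrist view shows the low beaker lined up with the image: base edge at row 121, rim sides near row 200, lip tip at (255,208), axis at column 255. The grip direction is right, so I work out the base and mouth points now.

```bash
python3 - <<'E'
from h import *;import pickle
c=pickle.load(open("c1.pkl","rb"))["wrist"]
m=white(c,90)
for r in range(119,212,3 ):
    x=np.flatnonzero(m[r,200:310])+200
    if len(x):print(r,x[0],x[-1],end="; ")
print()
for r,z in((121,0),(121,.031),(195,.031),(199,.031),(203,.031),(208,.068),(208,.062)):print(r,z,ray(c,[255,r],z).round(4))
b=ray(c,[255,121],.01)[0];a=np.array([-.299,-.954])
print("rays cols at r165",ray(c,[[224,165],[255,165],[286,165]],.031)[:,:2].round(4).tolist())
print("cam",c["world_from_camera"][:3,3])
# second view
t=pickle.load(open("c1.pkl","rb"))["top"];
print([ (q,) for q,_ in blobs(white(t,90)) if 240<q[0]<400 and 195<q[1]<260])
E
```

```text
122 228 281; 125 225 285; 128 224 286; 131 224 286; 134 224 286; 137 224 285; 140 225 285; 143 225 285; 146 225 285; 149 225 285; 152 225 285; 155 225 285; 158 225 285; 161 225 285; 164 225 285; 167 225 284; 170 225 284; 173 225 284; 176 225 284; 179 225 284; 182 225 290; 185 225 306; 188 225 284; 191 225 284; 194 225 284; 197 224 285; 200 227 283; 203 234 277; 206 248 262; 
121 0 [[ 0.4765 -0.0616  0.    ]]
121 0.031 [[ 0.4768 -0.0601  0.031 ]]
195 0.031 [[ 0.4537 -0.1342  0.031 ]]
199 0.031 [[ 0.4524 -0.1384  0.031 ]]
203 0.031 [[ 0.4511 -0.1427  0.031 ]]
208 0.068 [[ 0.4527 -0.1368  0.068 ]]
208 0.062 [[ 0.4522 -0.1386  0.062 ]]
rays cols at r165 [[0.4325, -0.0934], [0.4634, -0.1031], [0.4943, -0.1128]]
cam [ 0.48014661 -0.04293266  0.37362502]
[(array([305, 227,  21,  19, 287], dtype=int32),), (array([248, 229,  25,  26, 489], dtype=int32),)]
```

Call:
{"fn": "arm_command", "kwargs": {"rows": [[85,-0.012,0.0025,0.03,0],[85,-0.012,0,0.03,0],[85,-0.012,0,0.03,0],[85,0,0,0.03,0],[85,0,0,0.03,0]]}}

```text
t: 2.33
tcp_pos: [0.4542, -0.132, 0.1349]
tcp_rot: [[0.299, 0.954, 0.0], [0.954, -0.299, -0.0], [-0.0, 0.0, -1.0]]
contact_force: [0.2, 0.0, 0.3]
width: 0.99
grip_force: 0.0
```

Call:
{"fn": "arm_command", "kwargs": {"rows": [[85,0,0,0.045,0],[85,0,0,0.04,0],[85,0,0,0.035,0],[85,0,0,0.025,0],[85,0,0,0,0]]}}

```text
t: 2.75
tcp_pos: [0.453, -0.1309, 0.0242]
tcp_rot: [[0.298, 0.954, -0.005], [0.954, -0.298, 0.003], [0.001, -0.006, -1.0]]
contact_force: [-0.9, -0.2, 0.8]
width: 0.992
grip_force: 0.0
```

```bash
python3 - <<'E'
from plant import env,camera
import cv2
s=env.read_state();print(s["t"],s["tcp_pos"],s["contact_force"])
cv2.imwrite("pics/w2.png",camera("wrist")["frame"])
E
```

```text
2.75 [ 0.45296818 -0.13092544  0.02421441] [-0.88316059 -0.22758432  0.80637791]
```

View pics/w2.png

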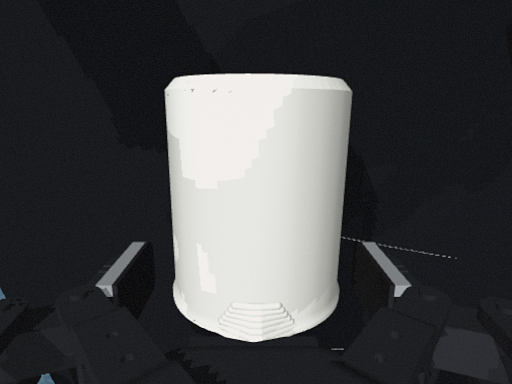

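The wrist view shows the beaker centred between the pads, rim sides at (173,290) and (339,290), pads at columns 125 and 385, lip at (257,320) clear of the pads. I close lightly.

Call:
{"fn": "arm_command", "kwargs": {"rows": [[58,0,0,-0.003,0],[58,0,0,0,0],[58,0,0,0,0],[58,0,0,0,0],[58,0,0,0,0]], "force": 20}}

```text
t: 3.22
tcp_pos: [0.4551, -0.132, 0.031]
tcp_rot: [[0.296, 0.955, 0.003], [0.955, -0.296, -0.002], [-0.001, 0.003, -1.0]]
contact_force: [-0.8, 0.3, 7.5]
width: 0.72
grip_force: 21.4
```

Call:
{"fn": "arm_command", "kwargs": {"rows": [[58,0,0,0,0],[58,0,0,0,0],[58,0,0,0,0],[58,0,0,0,0],[58,0,0,0,0]]}}

```text
t: 3.63
tcp_pos: [0.455, -0.132, 0.031]
tcp_rot: [[0.296, 0.955, 0.003], [0.955, -0.296, -0.002], [-0.001, 0.003, -1.0]]
contact_force: [-0.3, -0.1, 6.1]
width: 0.721
grip_force: 21.4
```

Call:
{"fn": "arm_command", "kwargs": {"rows": [[58,0.0048,0,-0.01,0],[58,0.0059,0,-0.0093,0],[58,0.0069,0,-0.0087,0],[58,0.0076,0,-0.008,0],[58,0.0085,0,-0.0071,0]]}}

```text
t: 4.05
tcp_pos: [0.4621, -0.1069, 0.0627]
tcp_rot: [[0.296, 0.955, 0.001], [0.955, -0.296, -0.0], [-0.0, 0.001, -1.0]]
contact_force: [-0.4, 0.3, -2.8]
width: 0.723
grip_force: 22.8
```

```bash
python3 - <<'E'
from plant import env,camera
import cv2
s=env.read_state();print(s["t"],s["tcp_pos"],s["contact_force"],s["moment"])
cv2.imwrite("pics/w3.png",camera("wrist")["frame"])
E
```

```text
4.05 [ 0.46210926 -0.10688096  0.06265359] [-0.42323714  0.25030516 -2.79342292] [-0.08588023  0.0294926   0.00740591]
```

View pics/w3.png

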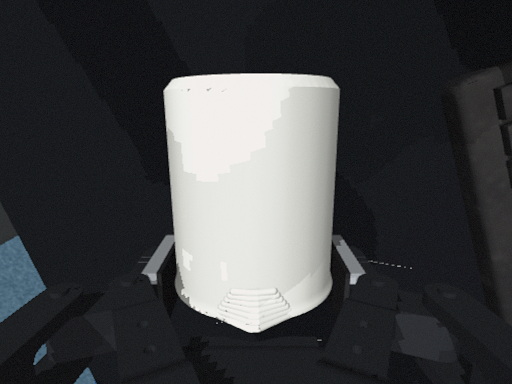

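The wrist view shows the beaker still level in the pads, with pads at rows 237-283 just short of the bead at about row 290. The grip on the wall is too stiff to pivot. I lay it back down and regrip right at the rim bead, where the contact is small.

Call:
{"fn": "arm_command", "kwargs": {"rows": [[58,0,0,0.011,0],[58,0,0,0.011,0],[58,0,0,0.011,0],[58,0,0,0.0085,0],[58,0,0,0,0]]}}

```text
t: 4.52
tcp_pos: [0.4613, -0.1075, 0.0293]
tcp_rot: [[0.296, 0.955, -0.002], [0.955, -0.296, 0.001], [0.0, -0.002, -1.0]]
contact_force: [-0.3, -0.1, -1.5]
width: 0.725
grip_force: 24.2
```

Call:
{"fn": "arm_command", "kwargs": {"rows": [[78,0,0,0,0],[78,0,0,0,0],[78,0,0,0,0],[78,-0.006,0,0,0],[78,-0.006,0,0,0]]}}

```text
t: 4.93
tcp_pos: [0.4591, -0.1163, 0.0305]
tcp_rot: [[0.296, 0.955, 0.0], [0.955, -0.296, -0.0], [-0.0, 0.0, -1.0]]
contact_force: [-0.2, -0.9, -0.0]
width: 0.916
grip_force: 0.0
```

Call:
{"fn": "arm_command", "kwargs": {"rows": [[58,0,0,0,0],[58,0,0,0,0],[58,0,0,0,0],[58,0,0,0,0],[58,0,0,0,0]]}}

```text
t: 5.35
tcp_pos: [0.4593, -0.1164, 0.0307]
tcp_rot: [[0.296, 0.955, 0.0], [0.955, -0.296, -0.001], [-0.0, 0.001, -1.0]]
contact_force: [-1.7, -3.7, 4.5]
width: 0.718
grip_force: 21.6
```

Call:
{"fn": "arm_command", "kwargs": {"rows": [[58,0.002,0,-0.008,0],[58,0.004,0,-0.01,0],[58,0.004,0,-0.01,0],[58,0.006,0,-0.01,0],[58,0.006,0,-0.008,0]]}}

```text
t: 5.77
tcp_pos: [0.4643, -0.0997, 0.0661]
tcp_rot: [[0.296, 0.955, 0.001], [0.955, -0.296, -0.0], [0.0, 0.001, -1.0]]
contact_force: [0.9, -0.6, -2.1]
width: 0.721
grip_force: 22.4
```

```bash
python3 - <<'E'
from plant import env,camera
import cv2,numpy as np
s=env.read_state();print(s["t"],s["tcp_pos"],s["contact_force"],s["moment"],s["width"])
a=camera("wrist")["frame"];b=camera("scene")["frame"]
cv2.imwrite("pics/w4.png",np.hstack([a[:,100:400],cv2.resize(b[180:260,300:420],(480,384))[:, :480]]))
E
```

```text
5.7667 [ 0.46432059 -0.09972151  0.06609004] [ 0.88437472 -0.5879365  -2.07667948] [-0.09219703  0.0557664   0.0115908 ] 0.7214174822646151
```

View pics/w4.png

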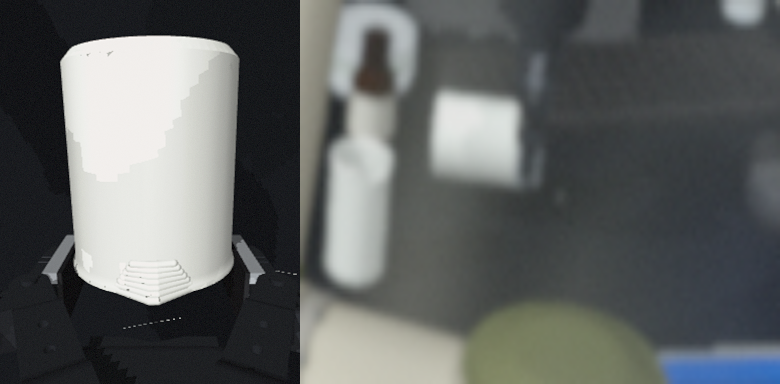

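The wrist view shows pads at rows 237-275 overlapping the rim at about row 265, with the beaker still level and held by torsional friction. I raise it and try a vertical jerk to make it pivot, since gravity load then rises while the grip friction does not.

Call:
{"fn": "arm_command", "kwargs": {"rows": [[58,0,0,-0.05,0],[58,0,0,-0.05,0],[58,0,0,0.05,0],[58,0,0,-0.05,0],[58,0,0,0.05,0]]}}

```text
t: 6.28
tcp_pos: [0.4664, -0.1012, 0.1082]
tcp_rot: [[0.296, 0.955, 0.006], [0.955, -0.295, -0.003], [-0.001, 0.006, -1.0]]
contact_force: [4.2, -2.9, -1.2]
width: 0.721
grip_force: 23.8
```

Call:
{"fn": "arm_command", "kwargs": {"rows": [[58,0,0,-0.05,0],[58,0,0,0.05,0],[58,0,0,-0.05,0],[58,0,0,0,0],[58,0,0,0,0]]}}

```text
t: 6.7
tcp_pos: [0.4646, -0.1005, 0.1406]
tcp_rot: [[0.296, 0.955, 0.002], [0.955, -0.296, -0.001], [-0.0, 0.002, -1.0]]
contact_force: [0.1, 0.1, -1.8]
width: 0.718
grip_force: 24.5
```

```bash
python3 - <<'E'
from plant import env,camera
from h import *
s=env.read_state();print(s["t"],s["tcp_pos"],s["contact_force"],s["moment"],s["width"])
c=camera("wrist")
for q,m in blobs(white(c,90),2500):print(q)
E
```

```text
6.7 [ 0.46464584 -0.10051568  0.14059811] [ 0.12598297  0.13285328 -1.75512949] [ 0.01115964 -0.03148204 -0.04494871] 0.718346831865934
[  142    73   223   211 26682]
```

```bash
python3 - <<'E'
from plant import env,camera
import cv2,numpy as np
a=camera("wrist")["frame"];b=camera("scene")["frame"]
cv2.imwrite("pics/w5.png",np.hstack([a[:,100:400],cv2.resize(b[150:230,300:420],(480,384))]))
E
```

```text
(no output)
```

View pics/w5.png

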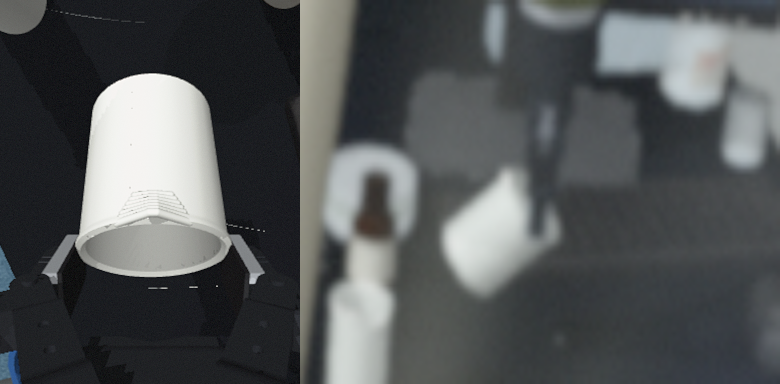

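The jerk worked: both views show the beaker tilted about 40-45° with the mouth rising (rim ellipse at (155,250) in the wrist half). I jerk it once more.

Call:
{"fn": "arm_command", "kwargs": {"rows": [[58,0,0,-0.04,0],[58,0,0,0.05,0],[58,0,0,-0.05,0],[58,0,0,0.05,0],[58,0,0,-0.05,0]]}}

```text
t: 7.27
tcp_pos: [0.4591, -0.0982, 0.1567]
tcp_rot: [[0.297, 0.955, -0.022], [0.955, -0.296, 0.011], [0.004, -0.024, -1.0]]
contact_force: [-2.5, 1.7, -6.0]
width: 0.714
grip_force: 24.9
```

Call:
{"fn": "arm_command", "kwargs": {"rows": [[58,0,0,0.05,0],[58,0,0,-0.05,0],[58,0,0,0.05,0],[58,0,0,-0.05,0],[58,0,0,0,0]]}}

```text
t: 7.68
tcp_pos: [0.4646, -0.1005, 0.1714]
tcp_rot: [[0.296, 0.955, 0.001], [0.955, -0.296, -0.0], [-0.0, 0.001, -1.0]]
contact_force: [1.1, -1.7, -0.5]
width: 0.714
grip_force: 25.0
```

```bash
python3 - <<'E'
from plant import env,camera
from h import *
s=env.read_state();print(s["t"],s["tcp_pos"],s["contact_force"],s["moment"],s["width"])
c=camera("wrist");m=white(c,90)
for q,mm in blobs(m,2500):print(q)
b=camera("scene")
for q,mm in blobs(white(b,110),100):
    if 300<q[0]<420 and 130<q[1]<230:print(q,cv2.minAreaRect(max(cv2.findContours(mm,0,1)[0],key=len)))
cv2.imwrite("pics/w6.png",np.hstack([c["frame"][:,100:400],cv2.resize(b["frame"][130:210,300:420],(480,384))]))
E
```

```text
7.6833 [ 0.4646201  -0.10050893  0.17137975] [ 1.09217541 -1.71311462 -0.46041414] [-0.24779206 -0.05019091  0.00355048] 0.7136712082089327
[  28    0  130   42 3257]
[  142    86   223   198 25160]
[337 177  30  29 486] ((351.3235778808594, 191.70591735839844), (21.36764907836914, 27.98402976989746), 40.60129928588867)
```

View pics/w6.png

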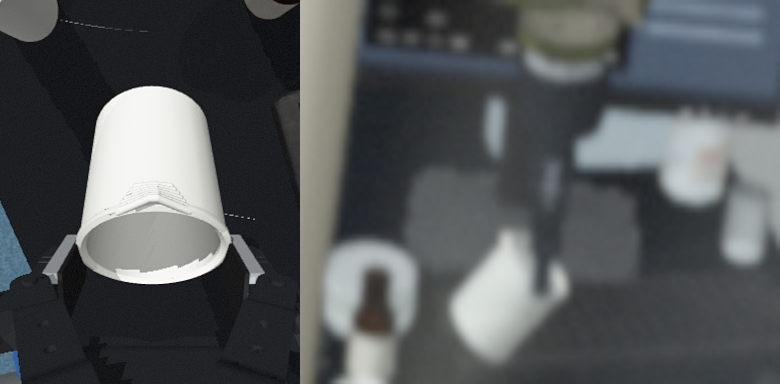

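Tilt is now about 55° from the rim ellipse (145 px by 75 px). I finish it against the bench: bring the heel down, then drag the grip over the heel.

Call:
{"fn": "arm_command", "kwargs": {"rows": [[58,-0.0133,0,0.025,0],[58,-0.0133,0,0.025,0],[58,-0.0133,0,0.025,0],[58,-0.0133,0,0.023,0],[58,-0.0133,0,0.017,0]]}}

```text
t: 8.2
tcp_pos: [0.4487, -0.1481, 0.0831]
tcp_rot: [[0.296, 0.955, 0.001], [0.955, -0.296, -0.0], [-0.0, 0.001, -1.0]]
contact_force: [-0.7, -0.3, -1.2]
width: 0.716
grip_force: 25.0
```

Call:
{"fn": "arm_command", "kwargs": {"rows": [[58,0,0,0.004,0],[58,0,0,0.002,0],[58,0,0,0.002,0],[58,0,0,0.001,0],[58,0,0,0,0]]}}

```text
t: 8.62
tcp_pos: [0.4493, -0.1495, 0.0802]
tcp_rot: [[0.295, 0.956, 0.003], [0.956, -0.295, -0.005], [-0.004, 0.004, -1.0]]
contact_force: [-10.8, -5.1, 29.6]
width: 0.724
grip_force: 28.6
```

Call:
{"fn": "arm_command", "kwargs": {"rows": [[58,0.007,0,-0.002,0],[58,0.007,0,-0.002,0],[58,0.007,0,-0.001,0],[58,0.007,0,0,0],[58,0,0,0,0]]}}

```text
t: 9.03
tcp_pos: [0.4566, -0.1281, 0.0829]
tcp_rot: [[0.295, 0.955, 0.005], [0.955, -0.295, -0.003], [-0.002, 0.006, -1.0]]
contact_force: [-1.9, -0.6, 11.9]
width: 0.713
grip_force: 29.1
```

```bash
python3 - <<'E'
from plant import env,camera
from h import *
c=camera("wrist");m=white(c,90)
for q,mm in blobs(m,2500):print(q)
print(env.read_state()["moment"])
E
```

```text
[  142   113   223   189 23437]
[-0.27136009  0.42922984 -0.04833924]
```

Call:
{"fn": "arm_command", "kwargs": {"rows": [[58,0.008,0,0,0],[58,0.008,0,0.0005,0],[58,0.008,0,0.001,0],[58,0.006,0,0.001,0],[58,0,0,0,0]]}}

```text
t: 9.5
tcp_pos: [0.4627, -0.106, 0.08]
tcp_rot: [[0.295, 0.955, 0.003], [0.955, -0.295, -0.001], [-0.0, 0.003, -1.0]]
contact_force: [-0.1, 1.6, 10.1]
width: 0.718
grip_force: 30.1
```

```bash
python3 - <<'E'
from plant import env,camera
from h import *
c=camera("wrist");m=white(c,90)
for q,mm in blobs(m,2500):print(q)
print(env.read_state()["moment"])
cv2.imwrite("pics/w7.png",np.hstack([c["frame"][:,100:400],cv2.resize(camera("scene")["frame"][170:250,300:420],(480,384))]))
E
```

```text
[  142   144   223   174 21408]
[ 0.10041122  0.20773527 -0.01534773]
```

View pics/w7.png

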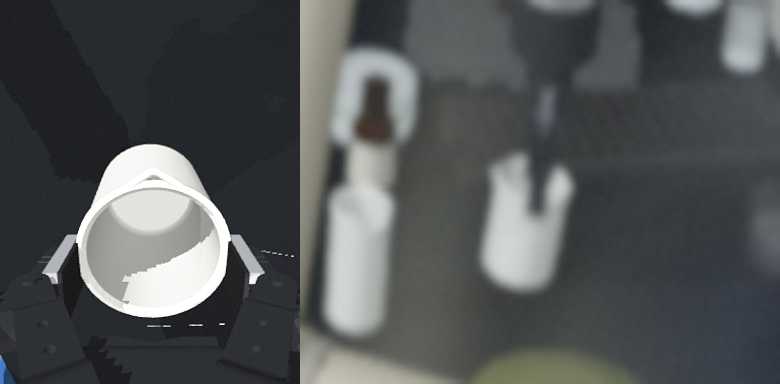

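The wrist view shows the mouth facing up (rim from row 182 to 318, floor visible inside) and the scene half shows the beaker nearly upright. I finish the last few degrees. The picture quota is used up, so from here I check by numbers.

Call:
{"fn": "arm_command", "kwargs": {"rows": [[58,0.003,0,0.001,0],[58,0.003,0,0.001,0],[58,0.001,0,0.001,0],[58,0,0,0,0],[58,0,0,0,0]]}}

```text
t: 10.02
tcp_pos: [0.4639, -0.1012, 0.0782]
tcp_rot: [[0.296, 0.955, 0.002], [0.955, -0.296, -0.001], [-0.0, 0.002, -1.0]]
contact_force: [-3.9, 2.9, 16.7]
width: 0.716
grip_force: 31.5
```

```bash
cat >> h.py <<'E'
def rimfit(c,seed,z,lo=90):
    """mouth centre: circle through the outline of the white blob nearest seed (world), cast at z"""
    u=pix(c,seed)[0];bs=blobs(white(c,lo),100)
    q,m=min(bs,key=lambda b:np.hypot(b[0][0]+b[0][2]/2-u[0],b[0][1]+b[0][3]/2-u[1]))
    return q,ray(c,max(cv2.findContours(m,0,1)[0],key=len)[:,0],z)
E
python3 - <<'E'
from plant import env,camera
from h import *
c=camera("wrist");s=env.read_state();print(s["tcp_pos"],s["moment"])
for q,mm in blobs(white(c,90),2500):print(q)
t=s["tcp_pos"];a=np.linspace(0,2*np.pi,90);x=s["tcp_rot"][:,0];y=s["tcp_rot"][:,1]
for off in(0,.005,-.005):
    ctr=np.r_[t[:2],0]+off*x
    for z,R in((.078,.032),(0,.031)):
        P=ctr+[0,0,z]+R*np.outer(np.cos(a),[x[0],x[1],0])+R*np.outer(np.sin(a),[y[0],y[1],0]);p=pix(c,P);print(off,z,p.min(0).round(),p.max(0).round())
E
```

```text
[ 0.46389984 -0.1012096   0.07822995] [0.2992024  0.72089179 0.04255401]
[  142   151   223   170 21081]
0 0.078 [176. 191.] [330. 331.]
0 0 [204. 161.] [301. 253.]
0.005 0.078 [175. 179.] [330. 322.]
0.005 0 [204. 153.] [301. 246.]
-0.005 0.078 [177. 204.] [329. 341.]
-0.005 0 [205. 169.] [300. 259.]
```

Call:
{"fn": "arm_command", "kwargs": {"rows": [[60,0,0,-0.001,0],[64,0,0,-0.001,0],[68,0,0,0,0],[74,0,0,0,0],[80,0,0,0,0]]}}

```text
t: 10.48
tcp_pos: [0.4637, -0.1013, 0.0781]
tcp_rot: [[0.296, 0.955, 0.0], [0.955, -0.296, 0.0], [0.0, -0.0, -1.0]]
contact_force: [0.2, -0.6, -1.0]
width: 0.937
grip_force: 0.0
```

Call:
{"fn": "arm_command", "kwargs": {"rows": [[85,0,0,0,0],[85,0,0,0,0],[85,0,0,0,0],[85,0,0,-0.02,0],[85,0,0,-0.04,0]]}}

```text
t: 10.9
tcp_pos: [0.4624, -0.1008, 0.1213]
tcp_rot: [[0.296, 0.955, -0.006], [0.955, -0.296, 0.003], [0.001, -0.006, -1.0]]
contact_force: [-0.1, 0.1, -0.6]
width: 0.994
grip_force: 0.0
```

Call:
{"fn": "arm_command", "kwargs": {"rows": [[85,0,0,-0.05,0],[85,0,0,-0.05,0],[85,0,0,-0.05,0],[85,0,0,0,0],[85,0,0,0,0]]}}

```text
t: 11.32
tcp_pos: [0.4642, -0.1016, 0.2372]
tcp_rot: [[0.296, 0.955, 0.004], [0.955, -0.296, -0.002], [-0.001, 0.004, -1.0]]
contact_force: [0.6, 0.6, -0.6]
width: 0.996
grip_force: 0.0
```

```bash
python3 - <<'E'
from plant import env,camera
from h import *;import pickle
d={n:camera(n) for n in("wrist","top")};pickle.dump(d,open("c2.pkl","wb"))
c=d["wrist"];s=env.read_state();print(s["tcp_pos"],s["moment"],s["contact_force"])
m=white(c,90)
for q,mm in blobs(m,1500):
    k=max(cv2.findContours(mm,0,1)[0],key=len)[:,0];h=cv2.convexHull(k)[:,0]
    print(q);print(circ(ray(c,h,.078)))
# top band rows of the blob in question
t=d["top"]
for q,mm in blobs(white(t,90)):
    if 240<q[0]<420 and 195<q[1]<260:print("top",q)
E
```

```text
[ 0.46328873 -0.10117162  0.23468044] [-0.01543828 -0.03887599  0.01945214] [-0.66644225  0.09390626 -0.51963586]
[  77    0   99   52 3796]
(array([0.41104113, 0.05365259]), np.float64(0.03513803397201962))
[ 401    0  111   41 3541]
(array([0.6614967, 0.0046764]), np.float64(0.047897178635064666))
[ 214  127   75   80 4530]
(array([ 0.46577802, -0.09159989]), np.float64(0.03340277177481102))
[   0  169   45  121 2143]
(array([ 0.2113048 , -0.06953114]), np.float64(0.06351423159991337))
top [305 227  21  19 287]
top [248 229  25  26 488]
```

```bash
cat >> h.py <<'E'
def mouth(c,seed,z,R,lo=90,it=3):
    """centre of a rim circle at height z: outline points on the half farthest from the camera nadir (rim only, no wall, no lip)"""
    q,P=rimfit(c,seed,z,lo);P=P[:,:2];o=c["world_from_camera"][:2,3];m=np.array(seed[:2],float)
    for _ in range(it):
        n=(m-o)/np.linalg.norm(m-o);d=P-m;k=(d@n>0.1*R)&(abs(np.hypot(*d.T)-R)<.012)
        m,r=circ(P[k])
    return q,m,r,k.sum()
E
python3 - <<'E'
from h import *;import pickle
d=pickle.load(open("c2.pkl","rb"));c=d["wrist"]
q,m,r,n=mouth(c,[.4655,-.097,.078],.078,.032);print(q,m,r,n)
print("cam",c["world_from_camera"][:2,3])
t=d["top"]
print(mouth(t,[.41,.243,.056],.056,.038))
q,P=rimfit(t,[.4066,.061,.096],.096);print(circ(P))
E
```

```text
[ 214  127   75   80 4530] [ 0.46550373 -0.09291252] 0.03231744415969247 95
cam [ 0.48311822 -0.038946  ]
(array([248, 229,  25,  26, 488], dtype=int32), array([0.40927795, 0.24278723]), np.float64(0.038925218576436556), np.int64(31))
(array([0.40587504, 0.06461718]), np.float64(0.029327028970200734))
```

Call:
{"fn": "arm_command", "kwargs": {"rows": [[85,0.0464,-0.0225,0,0],[85,0.0464,-0.0225,0,0],[85,0.0464,-0.0225,0,0],[85,0.0464,-0.0225,0,0],[85,0,0,0,0]]}}

```text
t: 11.83
tcp_pos: [0.4382, 0.0566, 0.2342]
tcp_rot: [[0.291, 0.957, -0.004], [0.957, -0.291, 0.002], [0.001, -0.004, -1.0]]
contact_force: [0.2, 0.6, 0.2]
width: 0.995
grip_force: 0.0
```

```bash
python3 - <<'E'
from plant import env,camera
from h import *;import pickle
c=camera("wrist");pickle.dump(c,open("c3.pkl","wb"));s=env.read_state();print(s["tcp_pos"],s["tcp_rot"].round(3).tolist(),s["joint_pos"].round(2))
q,m,r,n=mouth(c,[.406,.063,.096],.096,.0255);print(q,m,r,n,c["world_from_camera"][:3,3])
q,P=rimfit(c,[.406,.063,.096],.096);d=P[:,:2]-m;R=np.hypot(*d.T);a=np.degrees(np.arctan2(d[:,1],d[:,0]))
for b in range(-180,180,15):
    k=(a>=b)&(a<b+15)
    if k.any():print(b,(R[k].max()*1e3).round(1),end="; ")
E
```

```text
[0.43915298 0.05425236 0.23430263] [[0.291, 0.957, -0.003], [0.957, -0.291, 0.001], [-0.0, -0.003, -1.0]] [-0.15  0.21  1.6   0.    1.34  0.15]
[ 187  146   64   75 3737] [0.40754285 0.05971933] 0.024259073601466896 82 [0.45779874 0.11883394 0.35971457]
-180 24.7; -165 27.4; -150 26.9; -135 23.4; -120 23.0; -105 23.6; -90 24.5; -75 25.2; -60 26.0; -45 26.8; -30 27.4; -15 28.4; 0 31.7; 15 37.6; 30 40.4; 45 40.9; 60 39.5; 75 35.4; 90 29.5; 105 27.1; 120 25.9; 135 25.2; 150 24.8; 165 23.9;
```

Call:
{"fn": "arm_command", "kwargs": {"rows": [[85,0.0464,-0.0225,0,0],[85,0.0464,-0.0225,0,0],[85,0.0464,-0.0225,0,0],[85,0.0464,-0.0225,0,0],[85,0.0464,-0.0225,0,0]]}}

```text
t: 12.3
tcp_pos: [0.4111, 0.2435, 0.2345]
tcp_rot: [[0.297, 0.955, -0.002], [0.955, -0.297, -0.001], [-0.001, -0.002, -1.0]]
contact_force: [1.0, -0.5, 0.1]
width: 0.998
grip_force: 0.0
```

Call:
{"fn": "arm_command", "kwargs": {"rows": [[85,0,0,0,0],[85,0,0,0,0],[85,0,0,0,0],[85,0,0,0,0],[85,0,0,0,0]]}}

```text
t: 12.72
tcp_pos: [0.4119, 0.2414, 0.2354]
tcp_rot: [[0.298, 0.954, -0.001], [0.954, -0.298, -0.0], [-0.0, -0.0, -1.0]]
contact_force: [-0.2, -0.5, -0.5]
width: 0.994
grip_force: 0.0
```

```bash
python3 - <<'E'
from plant import env,camera
from h import *;import pickle
c=camera("wrist");pickle.dump(c,open("c4.pkl","wb"));s=env.read_state();print(s["tcp_pos"],s["tcp_rot"].round(3).tolist(),s["joint_pos"].round(2))
print(mouth(c,[.409,.243,.056],.056,.038),c["world_from_camera"][:3,3])
E
```

```text
[0.41181806 0.24158024 0.23550021] [[0.298, 0.955, -0.0], [0.955, -0.298, -0.0], [-0.0, -0.0, -1.0]] [ 0.28  0.26  1.51 -0.    1.37  0.58]
(array([ 207,  128,   85,   86, 5664], dtype=int32), array([0.40920203, 0.24422404]), np.float64(0.039215928176097606), np.int64(106)) [0.43149463 0.30381449 0.3607735 ]
```

Call:
{"fn": "arm_command", "kwargs": {"rows": [[85,-0.0451,0.0224,0,0],[85,-0.0451,0.0224,0,0],[85,-0.0451,0.0224,0,0],[85,-0.0451,0.0224,0,0],[85,-0.0451,0.0224,0,0]]}}

```text
t: 13.18
tcp_pos: [0.4414, 0.0539, 0.2358]
tcp_rot: [[0.297, 0.955, 0.0], [0.955, -0.297, -0.0], [0.0, 0.0, -1.0]]
contact_force: [1.4, -0.5, -0.4]
width: 0.998
grip_force: 0.0
```

Call:
{"fn": "arm_command", "kwargs": {"rows": [[85,-0.0451,0.0224,0,0],[85,-0.0451,0.0224,0,0],[85,-0.0451,0.0224,0,0],[85,-0.0451,0.0224,0,0],[85,0,0,0,0]]}}

```text
t: 13.6
tcp_pos: [0.4663, -0.0991, 0.2354]
tcp_rot: [[0.302, 0.953, 0.001], [0.953, -0.302, -0.002], [-0.002, 0.001, -1.0]]
contact_force: [-0.4, 0.7, -0.6]
width: 0.993
grip_force: 0.0
```

Call:
{"fn": "arm_command", "kwargs": {"rows": [[85,0,0,0,0],[85,0,0,0,0],[85,0,0,0,0],[85,0,0,0,0],[85,0,0,0,0]]}}

```text
t: 14.02
tcp_pos: [0.4656, -0.0919, 0.2358]
tcp_rot: [[0.295, 0.956, 0.0], [0.956, -0.295, -0.0], [-0.0, 0.0, -1.0]]
contact_force: [1.1, -0.3, 0.5]
width: 0.997
grip_force: 0.0
```

```bash
cat >> h.py <<'E'
def delta(s,tgt):
    """mm in tool axes and row units from tcp to target"""
    v=s["tcp_rot"].T@(np.array(tgt)-s["tcp_pos"]);return (v*1e3).round(1),(v/.75).round(4)
E
python3 - <<'E'
from plant import env,camera
from h import *
c=camera("wrist");s=env.read_state();print(s["tcp_pos"])
q,m,r,n=mouth(c,[.4655,-.094,.078],.078,.032);print(q,m,r,n,delta(s,[*m,.075]))
E
```

```text
[ 0.46562041 -0.09206357  0.23580459]
[ 216  137   75   80 4561] [ 0.46557119 -0.09274876] 0.03239095988482454 95 (array([-7.000e-01,  1.000e-01,  1.608e+02]), array([-9.000e-04,  2.000e-04,  2.144e-01]))
```

Call:
{"fn": "arm_command", "kwargs": {"rows": [[85,-0.0009,0,0.05,0],[85,0,0,0.05,0],[85,0,0,0.05,0],[85,0,0,0.04,0],[85,0,0,0.0244,0]]}}

```text
t: 14.48
tcp_pos: [0.4643, -0.0925, 0.0722]
tcp_rot: [[0.295, 0.955, -0.003], [0.955, -0.295, 0.002], [0.001, -0.004, -1.0]]
contact_force: [-0.5, -0.3, -0.8]
width: 0.993
grip_force: 0.0
```

Call:
{"fn": "arm_command", "kwargs": {"rows": [[85,0,0,0,0],[70,0,0,0,0],[58,0,0,0,0],[58,0,0,0,0],[58,0,0,0,0]], "force": 20}}

```text
t: 14.9
tcp_pos: [0.4661, -0.0936, 0.0763]
tcp_rot: [[0.296, 0.955, 0.003], [0.955, -0.296, -0.001], [-0.0, 0.003, -1.0]]
contact_force: [-1.1, 1.3, 6.4]
width: 0.717
grip_force: 22.9
```

Call:
{"fn": "arm_command", "kwargs": {"rows": [[58,0,0,0,0],[58,0,0,0,0],[58,0,0,-0.003,0],[58,0,0,-0.005,0],[58,0,0,-0.005,0]]}}

```text
t: 15.32
tcp_pos: [0.4655, -0.0935, 0.0851]
tcp_rot: [[0.296, 0.955, 0.0], [0.955, -0.296, -0.0], [-0.0, 0.0, -1.0]]
contact_force: [-0.2, 0.4, -1.7]
width: 0.719
grip_force: 22.4
```

```bash
python3 - <<'E'
from plant import env,camera
from h import *
c=camera("wrist");s=env.read_state();print(s["tcp_pos"],s["contact_force"],s["moment"],s["width"])
z=s["tcp_pos"][2]+.003
q,m,r,n=mouth(c,[*s["tcp_pos"][:2],z],z,.032);print(q,m,r,n,delta(s,[*m,z]))
E
```

```text
[ 0.46577935 -0.09358735  0.08568954] [ 0.25089677 -0.69926676 -0.79195812] [-0.02746908 -0.07297662 -0.04168759] 0.7223712637039023
[  177   162   152   172 19991] [ 0.46572858 -0.09251263] 0.031076488576678756 188 (array([ 1. , -0.4, -3. ]), array([ 0.0013, -0.0005, -0.004 ]))
```

Call:
{"fn": "arm_command", "kwargs": {"rows": [[58,0,0,-0.02,0],[58,0,0,-0.04,0],[58,0,0,-0.05,0],[58,0,0,-0.04,0],[58,0,0,-0.023,0]]}}

```text
t: 15.78
tcp_pos: [0.4661, -0.0937, 0.2179]
tcp_rot: [[0.296, 0.955, 0.004], [0.955, -0.296, -0.002], [-0.001, 0.005, -1.0]]
contact_force: [0.5, -0.4, -3.4]
width: 0.726
grip_force: 23.4
```

Call:
{"fn": "arm_command", "kwargs": {"rows": [[58,0.012,-0.0061,0,0],[58,0.024,-0.0121,0,0],[58,0.0334,-0.0169,0,0],[58,0.0334,-0.0169,0,0],[58,0.0334,-0.0169,0,0]]}}

```text
t: 16.2
tcp_pos: [0.4452, 0.021, 0.2132]
tcp_rot: [[0.297, 0.955, -0.002], [0.955, -0.297, 0.001], [0.0, -0.002, -1.0]]
contact_force: [-0.1, 0.7, -2.4]
width: 0.72
grip_force: 23.3
```

Call:
{"fn": "arm_command", "kwargs": {"rows": [[58,0.0334,-0.0169,0,0],[58,0.0334,-0.0169,0,0],[58,0.0334,-0.0169,0,0],[58,0.0334,-0.0169,0,0],[58,0.0334,-0.0169,0,0]]}}

```text
t: 16.62
tcp_pos: [0.4215, 0.1595, 0.2132]
tcp_rot: [[0.296, 0.955, -0.002], [0.955, -0.296, -0.0], [-0.001, -0.002, -1.0]]
contact_force: [1.3, 0.5, -1.5]
width: 0.716
grip_force: 23.3
```

Call:
{"fn": "arm_command", "kwargs": {"rows": [[58,0.0334,-0.0169,0,0],[58,0.0334,-0.0169,0,0],[58,0.024,-0.0121,0,0],[58,0.012,-0.0061,0,0],[58,0,0,0,0]]}}

```text
t: 17.03
tcp_pos: [0.4074, 0.2444, 0.2134]
tcp_rot: [[0.294, 0.956, -0.002], [0.956, -0.294, -0.0], [-0.001, -0.002, -1.0]]
contact_force: [-0.8, -0.5, -2.4]
width: 0.72
grip_force: 23.3
```

```bash
python3 - <<'E'
from plant import env,camera
from h import *
c=camera("wrist");s=env.read_state();print(s["tcp_pos"],s["contact_force"],s["moment"],s["width"])
z=s["tcp_pos"][2]+.003
q,m,r,n=mouth(c,[*s["tcp_pos"][:2],z],z,.032);print(q,m,r,n,delta(s,[*m,z]))
print("to dish",delta(s,[.4092,.2442,.0]))
E
```

```text
[0.40782844 0.24328159 0.21357068] [ 1.14996071 -0.66000253 -1.90827935] [-0.01148547 -0.0127607   0.03489292] 0.7184087856868343
[  177   131   153   216 23426] [0.40968947 0.22759511] 0.024552338134134752 174 (array([-14.4,   6.4,  -3. ]), array([-0.0193,  0.0085, -0.004 ]))
to dish (array([  1.5,   1.3, 213.6]), array([0.002 , 0.0017, 0.2848]))
```

Call:
{"fn": "arm_command", "kwargs": {"rows": [[58,0.0007,0.002,0.02,0],[58,0,0,0.03,0],[58,0,0,0.025,0],[58,0,0,0.015,0],[58,0,0,0,0]]}}

```text
t: 17.5
tcp_pos: [0.4092, 0.2415, 0.1445]
tcp_rot: [[0.298, 0.955, -0.005], [0.955, -0.298, -0.002], [-0.003, -0.004, -1.0]]
contact_force: [-0.7, 0.6, -3.0]
width: 0.716
grip_force: 23.3
```

Call:
{"fn": "arm_command", "kwargs": {"rows": [[58,0,0,0,0],[58,0,0,0.01,0],[58,0,0,0.006,0],[58,0,0,0.006,0],[58,0,0,0.004,0]]}}

```text
t: 17.92
tcp_pos: [0.41, 0.243, 0.127]
tcp_rot: [[0.296, 0.955, -0.0], [0.955, -0.296, -0.0], [-0.0, -0.0, -1.0]]
contact_force: [-1.1, 0.1, -2.8]
width: 0.718
grip_force: 23.3
```

```bash
python3 - <<'E'
from plant import env,camera
from h import *
c=camera("wrist");s=env.read_state();print(s["tcp_pos"],s["contact_force"],s["moment"],s["width"]);print(delta(s,[.4092,.2442,.08]))
E
```

```text
[0.40978832 0.24293507 0.12658514] [ 0.34462874 -0.10281948 -2.38224273] [ 0.07335428  0.02249955 -0.02991372] 0.7180080584216875
(array([ 1.1, -0.9, 46.6]), array([ 0.0014, -0.0012,  0.0621]))
```

Call:
{"fn": "arm_command", "kwargs": {"rows": [[58,0,-0.0006,0.008,0],[58,0,0,0.012,0],[58,0,0,0.012,0],[58,0,0,0.01,0],[58,0,0,0.006,0]]}}

```text
t: 18.38
tcp_pos: [0.4092, 0.2431, 0.09]
tcp_rot: [[0.296, 0.955, -0.002], [0.955, -0.296, -0.0], [-0.001, -0.001, -1.0]]
contact_force: [0.1, -0.2, -1.8]
width: 0.722
grip_force: 23.3
```

Call:
{"fn": "arm_command", "kwargs": {"rows": [[58,0,0,0.004,0],[58,0,0,0.002,0],[58,0,0,0.001,0],[58,0,0,0.001,0],[58,0,0,0.001,0]]}}

```text
t: 18.8
tcp_pos: [0.4098, 0.2433, 0.0848]
tcp_rot: [[0.296, 0.955, 0.001], [0.955, -0.296, 0.0], [0.0, 0.001, -1.0]]
contact_force: [1.4, 0.7, -1.8]
width: 0.721
grip_force: 23.3
```

Call:
{"fn": "arm_command", "kwargs": {"rows": [[58,0,0,0.002,0],[58,0,0,0.001,0],[58,0,0,0.001,0],[58,0,0,0.001,0],[58,0,0,0,0]]}}

```text
t: 19.22
tcp_pos: [0.4096, 0.2432, 0.0808]
tcp_rot: [[0.296, 0.955, -0.0], [0.955, -0.296, -0.0], [-0.0, -0.0, -1.0]]
contact_force: [0.0, 0.3, -2.1]
width: 0.713
grip_force: 23.3
```

Call:
{"fn": "arm_command", "kwargs": {"rows": [[58,0,0,0.001,0],[58,0,0,0.001,0],[58,0,0,0.0005,0],[58,0,0,0,0],[58,0,0,0,0]]}}

```text
t: 19.63
tcp_pos: [0.4097, 0.2434, 0.0803]
tcp_rot: [[0.296, 0.955, 0.001], [0.955, -0.296, 0.001], [0.001, 0.001, -1.0]]
contact_force: [-5.2, -0.5, 15.3]
width: 0.721
grip_force: 25.2
```

Resting at TCP 0.080 m, as expected for the dish floor. I ease off, open and rise.

Call:
{"fn": "arm_command", "kwargs": {"rows": [[58,0,0,-0.0015,0],[62,0,0,0,0],[66,0,0,0,0],[74,0,0,0,0],[85,0,0,0,0]]}}

```text
t: 20.05
tcp_pos: [0.4097, 0.2432, 0.08]
tcp_rot: [[0.296, 0.955, -0.0], [0.955, -0.296, -0.0], [-0.0, -0.0, -1.0]]
contact_force: [-0.2, 0.5, -0.0]
width: 0.98
grip_force: 0.0
```

Call:
{"fn": "arm_command", "kwargs": {"rows": [[85,0,0,0,0],[85,0,0,-0.01,0],[85,0,0,-0.03,0],[85,0,0,-0.05,0],[85,0,0,-0.05,0]]}}

```text
t: 20.47
tcp_pos: [0.409, 0.243, 0.1865]
tcp_rot: [[0.296, 0.955, -0.002], [0.955, -0.296, -0.001], [-0.001, -0.002, -1.0]]
contact_force: [1.3, -0.0, 0.2]
width: 0.995
grip_force: 0.0
```

Call:
{"fn": "arm_command", "kwargs": {"rows": [[85,0,0,-0.05,0],[85,0,0,-0.02,0],[85,0,0,0,0],[85,0,0,0,0],[85,0,0,0,0]]}}

```text
t: 20.88
tcp_pos: [0.4091, 0.243, 0.2367]
tcp_rot: [[0.296, 0.955, -0.002], [0.955, -0.296, -0.001], [-0.001, -0.002, -1.0]]
contact_force: [-1.0, -0.5, 0.2]
width: 0.994
grip_force: 0.0
```

```bash
python3 - <<'E'
from plant import env,camera
from h import *;import pickle
d={n:camera(n) for n in("wrist","top")};pickle.dump(d,open("c5.pkl","wb"));c=d["wrist"]
s=env.read_state();print(s["t"],s["tcp_pos"],c["world_from_camera"][:3,3])
o=[]
for z,R in((.082,.032),(.056,.038)):
    try:o.append(mouth(c,[.4092,.244,z],z,R));print(z,o[-1])
    except Exception as e:print(e)
# edge profile along the tool -x ray from the rim centre: brightness
g=c["frame"].mean(2);x=s["tcp_rot"][:2,0];y=s["tcp_rot"][:2,1]
for nm,v in(("-x",-x),("+y",y),("-y",-y)):
    R=np.arange(20,50)/1e3;u=pix(c,np.c_[np.array([.4092,.2442])+np.outer(R,v),np.full(30,.082)])
    print(nm,[int(k) for k in cv2.remap(g.astype(np.float32),u[:,0].astype(np.float32),u[:,1].astype(np.float32),1)[:,0]])
E
```

```text
20.9833 [0.40915183 0.24303734 0.23637969] [0.4287242  0.30547145 0.3620431 ]
0.082 (array([ 211,  128,   85,   88, 5731], dtype=int32), array([0.40997947, 0.24692308]), np.float64(0.034963173310503436), np.int64(103))
0.056 (array([ 211,  128,   85,   88, 5731], dtype=int32), array([0.40823921, 0.2414489 ]), np.float64(0.0381793052387339), np.int64(102))
-x [253, 253, 253, 253, 253, 253, 253, 254, 255, 255, 255, 255, 255, 49, 41, 43, 45, 45, 45, 44, 45, 45, 46, 45, 44, 49, 53, 55, 56, 56]
+y [179, 176, 173, 177, 215, 246, 248, 246, 255, 255, 255, 255, 254, 236, 248, 235, 116, 38, 43, 45, 45, 43, 47, 55, 56, 58, 55, 56, 57, 57]
-y [193, 192, 191, 190, 188, 186, 182, 195, 241, 254, 255, 255, 255, 255, 255, 251, 97, 51, 55, 56, 56, 56, 54, 56, 56, 55, 56, 57, 57, 57]
```

Call:
{"fn": "arm_command", "kwargs": {"rows": [[85,-0.0468,0.014,0,0],[85,-0.0468,0.014,0,0],[85,-0.0468,0.014,0,0],[85,-0.0468,0.014,0,0],[85,-0.0468,0.014,0,0]]}}

```text
t: 21.4
tcp_pos: [0.4071, 0.0586, 0.2368]
tcp_rot: [[0.296, 0.955, -0.002], [0.955, -0.296, 0.0], [-0.0, -0.002, -1.0]]
contact_force: [0.6, 0.3, 0.2]
width: 0.995
grip_force: 0.0
```

Call:
{"fn": "arm_command", "kwargs": {"rows": [[85,0,0,0,0.0379],[85,0,0,0,0.0379],[85,0,0,0,0.0379],[85,0,0,0,0.0379],[85,0,0,0,0.0379]]}}

```text
t: 21.82
tcp_pos: [0.4075, 0.0599, 0.2367]
tcp_rot: [[0.785, 0.62, -0.002], [0.62, -0.785, 0.0], [-0.002, -0.002, -1.0]]
contact_force: [-0.4, -0.8, 0.4]
width: 0.993
grip_force: 0.0
```

Call:
{"fn": "arm_command", "kwargs": {"rows": [[85,0,0,0,0.0379],[85,0,0,0,0.0379],[85,0,0,0,0],[85,0,0,0,0],[85,0,0,0,0]]}}

```text
t: 22.23
tcp_pos: [0.4077, 0.06, 0.2372]
tcp_rot: [[0.905, 0.426, -0.001], [0.426, -0.905, 0.0], [-0.001, -0.001, -1.0]]
contact_force: [0.6, 0.0, 0.6]
width: 0.992
grip_force: 0.0
```

```bash
python3 - <<'E'
from plant import env,camera
from h import *
c=camera("wrist");s=env.read_state();print(s["tcp_pos"],s["tcp_rot"].round(3).tolist(),c["world_from_camera"][:3,3])
q,P=rimfit(c,[.4075,.0597,.096],.096);print(q);P=P[:,:2];m=np.array([.4075,.0605]);o=c["world_from_camera"][:2,3]
for _ in range(4):
    n=(m-o)/np.linalg.norm(m-o);d=P-m;a=np.degrees(np.arctan2(d[:,1],d[:,0]));R=np.hypot(*d.T)
    k=(d@n>0)&(abs((a+155+180)%360-180)>35);m,r=circ(P[k]);print(m,r,k.sum())
d=P-m;a=np.degrees(np.arctan2(d[:,1],d[:,0]));R=np.hypot(*d.T)
for b in range(-180,180,10):
    k=(a>=b)&(a<b+10)
    if k.any():print(b,(R[k].max()*1e3).round(1),end="; ")
print(delta(s,[*m,.093]))
E
```

```text
[0.40772655 0.06002745 0.23730902] [[0.905, 0.426, -0.001], [0.426, -0.905, 0.0], [-0.001, -0.0, -1.0]] [0.46714717 0.08771296 0.3625475 ]
[ 221  140   64   77 3597]
[0.41010172 0.06150884] 0.025941378357752093 49
[0.41014657 0.06153449] 0.025983057035913054 53
[0.41014657 0.06153449] 0.025983057035913054 53
[0.41014657 0.06153449] 0.025983057035913054 53
-180 26.2; -170 28.3; -160 30.0; -150 30.3; -140 27.6; -130 26.3; -120 26.2; -110 26.3; -100 26.3; -90 26.3; -80 26.3; -70 26.1; -60 26.1; -50 26.3; -40 26.3; -30 26.7; -20 28.7; -10 32.0; 0 33.2; 10 34.4; 20 34.2; 30 34.5; 40 33.8; 50 31.8; 60 28.9; 70 26.8; 80 26.3; 90 26.3; 100 26.2; 110 26.1; 120 26.2; 130 26.4; 140 26.3; 150 26.4; 160 26.2; 170 26.3; (array([  2.9,  -0.3, 144.3]), array([ 0.0039, -0.0004,  0.1924]))
```

Call:
{"fn": "arm_command", "kwargs": {"rows": [[85,0.0039,-0.0004,0.045,0],[85,0,0,0.05,0],[85,0,0,0.045,0],[85,0,0,0.03,0],[85,0,0,0.0197,0]]}}

```text
t: 22.7
tcp_pos: [0.4093, 0.0616, 0.0931]
tcp_rot: [[0.905, 0.425, -0.003], [0.425, -0.905, 0.0], [-0.003, -0.002, -1.0]]
contact_force: [0.5, 0.2, -0.3]
width: 0.998
grip_force: 0.0
```

Call:
{"fn": "arm_command", "kwargs": {"rows": [[85,0,0,0,0],[70,0,0,0,0],[60,0,0,0,0],[45,0,0,0,0],[45,0,0,0,0]], "force": 20}}

```text
t: 23.12
tcp_pos: [0.411, 0.0615, 0.0966]
tcp_rot: [[0.906, 0.423, 0.003], [0.423, -0.906, -0.0], [0.002, 0.001, -1.0]]
contact_force: [-0.9, 1.4, 4.6]
width: 0.573
grip_force: 20.0
```

Call:
{"fn": "arm_command", "kwargs": {"rows": [[45,0,0,0,0],[45,0,0,0,0],[45,0,0,-0.003,0],[45,0,0,-0.005,0],[45,0,0,-0.005,0]]}}

```text
t: 23.53
tcp_pos: [0.4103, 0.0615, 0.1056]
tcp_rot: [[0.906, 0.423, 0.0], [0.423, -0.906, -0.0], [0.0, 0.0, -1.0]]
contact_force: [-0.8, -1.1, -1.5]
width: 0.572
grip_force: 21.1
```

```bash
python3 - <<'E'
from plant import env,camera
from h import *
c=camera("wrist");s=env.read_state();print(s["tcp_pos"],s["contact_force"],s["moment"],s["width"])
z=s["tcp_pos"][2]+.001
q,P=rimfit(c,[*s["tcp_pos"][:2],z],z);P=P[:,:2];m=s["tcp_pos"][:2];o=c["world_from_camera"][:2,3]
for _ in range(4):
    n=(m-o)/np.linalg.norm(m-o);d=P-m;a=np.degrees(np.arctan2(d[:,1],d[:,0]));k=(d@n>-.003)&(abs((a+152+180)%360-180)>32)&(np.hypot(*d.T)<.035);m,r=circ(P[k])
print(q,m,r,k.sum(),delta(s,[*m,z]))
E
```

```text
[0.410657   0.06147542 0.10616188] [ 0.59037264 -0.03773102 -0.46810876] [-0.0342553   0.009215   -0.00919338] 0.5694462228643945
[  186   168   127   174 15906] [0.38912792 0.06040484] 0.020221604252274206 119 (array([-20. ,  -8.1,  -1. ]), array([-0.0266, -0.0109, -0.0014]))
```

Call:
{"fn": "arm_command", "kwargs": {"rows": [[45,0,0,-0.015,0],[45,0,0,-0.04,0],[45,0,0,-0.05,0],[45,0,0,-0.04,0],[45,0,0,-0.02,0]]}}

```text
t: 24.0
tcp_pos: [0.411, 0.0615, 0.2325]
tcp_rot: [[0.906, 0.423, 0.005], [0.423, -0.906, -0.001], [0.005, 0.003, -1.0]]
contact_force: [0.4, 1.4, -0.8]
width: 0.569
grip_force: 21.7
```

Call:
{"fn": "arm_command", "kwargs": {"rows": [[45,0.0051,-0.0111,0,0],[45,0.0119,-0.0258,0,0],[45,0.017,-0.0369,0,0],[45,0.017,-0.0369,0,0],[45,0.017,-0.0369,0,0]]}}

```text
t: 24.42
tcp_pos: [0.4089, 0.1851, 0.2277]
tcp_rot: [[0.906, 0.422, -0.002], [0.422, -0.906, -0.0], [-0.002, -0.001, -1.0]]
contact_force: [0.5, -0.5, -0.9]
width: 0.575
grip_force: 21.7
```

Call:
{"fn": "arm_command", "kwargs": {"rows": [[45,0.017,-0.0369,0,0],[45,0.0119,-0.0258,0,0],[45,0.0051,-0.0111,0,0],[45,0,0,0,0],[45,0,0,0,0]]}}

```text
t: 24.83
tcp_pos: [0.409, 0.2441, 0.228]
tcp_rot: [[0.906, 0.424, -0.002], [0.424, -0.906, -0.001], [-0.002, 0.0, -1.0]]
contact_force: [-0.1, -0.1, -2.2]
width: 0.572
grip_force: 21.7
```

```bash
python3 - <<'E'
from plant import env,camera
from h import *;import pickle
d={n:camera(n) for n in("wrist","top")};pickle.dump(d,open("c6.pkl","wb"));c=d["wrist"]
s=env.read_state();print(s["tcp_pos"],s["contact_force"],s["moment"],s["width"],delta(s,[.4095,.2443,.0957+.08]))
# rim profile of the held beaker from its centre (tcp), brightness along tool directions at rim height
g=c["frame"].mean(2).astype(np.float32);x=s["tcp_rot"][:2,0];y=s["tcp_rot"][:2,1]
for nm,v in(("-x45+",-x+y),("-x45-",-x-y),("+x",x)):
    v=v/np.linalg.norm(v);R=np.arange(14,38)/1e3;u=pix(c,np.c_[s["tcp_pos"][:2]+np.outer(R,v),np.full(24,s["tcp_pos"][2]+.001)]).astype(np.float32)
    print(nm,[int(k) for k in cv2.remap(g,u[:,0],u[:,1],1)[:,0]])
E
```

```text
[0.40935415 0.24337904 0.22848311] [ 0.36575431  0.61704497 -2.72618051] [ 0.03015692 -0.02715956 -0.03294892] 0.5716729148627461 (array([ 0.6, -0.8, 52.8]), array([ 0.0008, -0.001 ,  0.0704]))
-x45+ [196, 196, 194, 193, 192, 196, 252, 251, 251, 254, 251, 105, 108, 108, 109, 109, 107, 108, 108, 107, 108, 108, 108, 107]
-x45- [209, 207, 207, 207, 206, 205, 213, 254, 253, 254, 255, 250, 190, 197, 188, 195, 196, 189, 199, 181, 188, 184, 187, 204]
+x [213, 223, 237, 249, 252, 252, 252, 252, 254, 255, 255, 255, 232, 224, 223, 224, 224, 223, 224, 224, 223, 224, 224, 225]
```

Call:
{"fn": "arm_command", "kwargs": {"rows": [[45,0.0008,-0.0008,0.01,0],[45,0,0,0.022,0],[45,0,0,0.018,0],[45,0,0,0.01,0],[45,0,0,0,0]]}}

```text
t: 25.35
tcp_pos: [0.4092, 0.2443, 0.1822]
tcp_rot: [[0.907, 0.422, -0.003], [0.422, -0.907, -0.001], [-0.003, -0.0, -1.0]]
contact_force: [-0.1, 0.2, -0.3]
width: 0.571
grip_force: 21.7
```

Call:
{"fn": "arm_command", "kwargs": {"rows": [[45,0,0,0.003,0],[45,0,0,0.003,0],[45,0,0,0.003,0],[45,0,0,0.003,0],[45,0,0,0,0]]}}

```text
t: 25.77
tcp_pos: [0.4096, 0.2451, 0.1747]
tcp_rot: [[0.906, 0.423, -0.0], [0.423, -0.906, -0.0], [-0.0, -0.0, -1.0]]
contact_force: [0.5, 0.4, -1.5]
width: 0.571
grip_force: 21.7
```

```bash
python3 - <<'E'
from plant import env,camera
from h import *
s=env.read_state();print(s["tcp_pos"],s["contact_force"],s["moment"],delta(s,[.4095,.2443,.1037]))
E
```

```text
[0.40960994 0.24511675 0.1746552 ] [ 0.51235712  0.38414037 -1.50268557] [-0.02407024  0.02255175  0.04515864] (array([-0.4,  0.7, 71. ]), array([-0.0006,  0.0009,  0.0946]))
```

Call:
{"fn": "arm_command", "kwargs": {"rows": [[45,0,0.0006,0.006,0],[45,0,0,0.01,0],[45,0,0,0.012,0],[45,0,0,0.012,0],[45,0,0,0.008,0]]}}

```text
t: 26.18
tcp_pos: [0.4094, 0.2446, 0.1373]
tcp_rot: [[0.906, 0.423, -0.002], [0.423, -0.906, -0.001], [-0.002, -0.0, -1.0]]
contact_force: [-0.5, -0.3, -1.7]
width: 0.57
grip_force: 21.7
```

Call:
{"fn": "arm_command", "kwargs": {"rows": [[45,0,0,0.01,0],[45,0,0,0.01,0],[45,0,0,0.008,0],[45,0,0,0.006,0],[45,0,0,0.003,0]]}}

```text
t: 26.6
tcp_pos: [0.4097, 0.2447, 0.1104]
tcp_rot: [[0.906, 0.423, -0.001], [0.423, -0.906, -0.0], [-0.001, -0.0, -1.0]]
contact_force: [-0.5, -0.4, -1.1]
width: 0.569
grip_force: 21.7
```

Call:
{"fn": "arm_command", "kwargs": {"rows": [[45,0,0,0.001,0],[45,0,0,0.001,0],[45,0,0,0.001,0],[45,0,0,0.001,0],[45,0,0,0,0]]}}

```text
t: 27.02
tcp_pos: [0.4099, 0.2447, 0.1081]
tcp_rot: [[0.906, 0.423, 0.0], [0.423, -0.906, 0.0], [0.0, 0.0, -1.0]]
contact_force: [0.3, -0.0, -1.5]
width: 0.569
grip_force: 21.7
```

Call:
{"fn": "arm_command", "kwargs": {"rows": [[45,0,0,0.001,0],[45,0,0,0.001,0],[45,0,0,0.001,0],[45,0,0,0.001,0],[45,0,0,0,0]]}}

```text
t: 27.43
tcp_pos: [0.4098, 0.2447, 0.1049]
tcp_rot: [[0.906, 0.423, -0.0], [0.423, -0.906, -0.0], [-0.0, -0.0, -1.0]]
contact_force: [-0.6, 0.6, -1.6]
width: 0.575
grip_force: 21.7
```

Call:
{"fn": "arm_command", "kwargs": {"rows": [[45,0,0,0.001,0],[45,0,0,0.001,0],[45,0,0,0,0],[45,0,0,0,0],[45,0,0,0,0]]}}

```text
t: 27.85
tcp_pos: [0.4103, 0.245, 0.1046]
tcp_rot: [[0.906, 0.423, 0.002], [0.423, -0.906, 0.001], [0.002, 0.0, -1.0]]
contact_force: [-1.4, -0.2, 8.8]
width: 0.571
grip_force: 22.6
```

The tall beaker rests at TCP 0.1046 m (expected 0.104). I ease off, open and rise.

Call:
{"fn": "arm_command", "kwargs": {"rows": [[45,0,0,-0.001,0],[50,0,0,0,0],[54,0,0,0,0],[62,0,0,0,0],[74,0,0,0,0]]}}

```text
t: 28.27
tcp_pos: [0.4099, 0.2447, 0.1042]
tcp_rot: [[0.906, 0.423, -0.0], [0.423, -0.906, -0.0], [-0.0, 0.0, -1.0]]
contact_force: [0.1, -0.2, -0.3]
width: 0.847
grip_force: 0.0
```

Call:
{"fn": "arm_command", "kwargs": {"rows": [[74,0,0,0,0],[74,0,0,-0.01,0],[74,0,0,-0.03,0],[74,0,0,-0.05,0],[74,0,0,-0.05,0]]}}

```text
t: 28.68
tcp_pos: [0.4093, 0.2445, 0.2107]
tcp_rot: [[0.906, 0.423, -0.002], [0.423, -0.906, -0.001], [-0.002, -0.0, -1.0]]
contact_force: [1.5, 0.8, 0.5]
width: 0.862
grip_force: 0.0
```

Call:
{"fn": "arm_command", "kwargs": {"rows": [[74,0,0,-0.04,0],[74,0,0,-0.02,0],[74,0,0,0,0],[74,0,0,0,0],[74,0,0,0,0]]}}

```text
t: 29.1
tcp_pos: [0.4094, 0.2446, 0.2534]
tcp_rot: [[0.906, 0.423, -0.002], [0.423, -0.906, -0.001], [-0.002, -0.0, -1.0]]
contact_force: [-0.7, -1.0, -0.6]
width: 0.866
grip_force: 0.0
```

```bash
python3 - <<'E'
from plant import env,camera
from h import *
c=camera("wrist");s=env.read_state();print(s["t"],s["tcp_pos"],c["world_from_camera"][:3,3])
q,P=rimfit(c,[.4097,.2446,.06],.104);print(q)
g=c["frame"].mean(2).astype(np.float32);x=s["tcp_rot"][:2,0];y=s["tcp_rot"][:2,1]
for nm,v in(("-x+y",-x+y),("-x-y",-x-y),("+y",y),("-y",-y)):
    v=v/np.linalg.norm(v);R=np.arange(16,44)/1e3;u=pix(c,np.c_[np.array([.4097,.2446])+np.outer(R,v),np.full(28,.104)]).astype(np.float32)
    print(nm,[int(k) for k in cv2.remap(g,u[:,0],u[:,1],1)[:,0]])
t=camera("top")
for q,mm in blobs(white(t,90)):
    if 240<q[0]<420 and 195<q[1]<260:
        print("top",q);k=max(cv2.findContours(mm,0,1)[0],key=len)[:,0];print(ray(t,k[k[:,1].argmin()],.104).round(3),ray(t,k[k[:,1].argmax()],.056).round(3))
E
```

```text
29.15 [0.40937048 0.24455079 0.25310897] [0.46903677 0.27213199 0.37866311]
[ 214  128   80   89 5253]
-x+y [255, 255, 255, 255, 255, 255, 255, 255, 255, 255, 255, 217, 66, 67, 65, 69, 68, 67, 67, 67, 68, 67, 68, 67, 69, 69, 69, 68]
-x-y [230, 228, 228, 228, 227, 237, 254, 255, 255, 255, 255, 130, 61, 69, 68, 68, 69, 70, 69, 69, 67, 66, 67, 68, 68, 68, 67, 67]
+y [207, 255, 255, 255, 255, 255, 255, 255, 255, 252, 250, 253, 254, 255, 255, 255, 250, 71, 51, 55, 54, 55, 54, 56, 53, 54, 53, 53]
-y [222, 221, 219, 216, 211, 217, 250, 255, 255, 255, 255, 255, 255, 255, 255, 255, 209, 81, 67, 69, 68, 67, 67, 66, 68, 68, 68, 69]
```

The tall rim edges are symmetric at about 27 mm, and the dish edges at 32.5 mm on both sides match the size expected from this height. Both rest heights agree with the floors too, so I hand in.

```bash
python3 -c "
from plant import env
print(env.finish_job())"
```

```text
the job is handed in; nothing more can be done
None
```

The nest is built where the dish stands: the low beaker was stood upright on the bench, released and set in the dish, with the tall beaker inside it. By my measurements both rest on the floor below and sit centred. I handed the job in at about 29 s, and the hand-in returned no verdict.

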